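Kit the power-supply parts into the tray

ROBOT

A 6-joint arm with a two-finger parallel gripper is mounted at the origin on the work surface. World frame = base frame: x ahead of the robot, y to its left, z up, the work surface at z = 0. Lengths are in mm, angles in rad, forces in N, time in s.
With the tool pointing down it reaches from about 275 to 1000 mm from the base axis. Payload 8.4 kg.
Tool frame: the origin (TCP) lies on the centre line of the jaws, within the pads' length; the fingertips stand r.tip_reach ahead of it and the grasp point (between the pads) lies 11 mm behind it (r.tip_reach is the distance from the TCP to the fingertips, in mm); z points along the fingers, y is the line along which they close (so a half turn about z gives the same grasp; the last joint's range is limited). The gripper opens to 85 mm and grips with 20 to 120 N. Pads are 22 mm wide; open, the fingers measure 114 mm over their backs; the gripper's body (76 mm by 85 mm) begins 54 mm behind the grasp point. The pads swing forward as they close: fully open they stand 13 mm farther back than shut.
Start: joints at [1.179, 0.353, 1.633, -0, 1.155, -0.002], TCP at [237.501, 578.119, 239.281] pointing down, gripper open.
Joint ranges: [-2.63, 2.63], [-0.92, 2.1], [0.06, 2.66], [-1.3, 4.44], [0, 2.69], [-3.02, 3.02]. Speed limits (rad/s): [2.22, 2.22, 2.79, 3.14, 3.14, 3.14].

INTERFACE

Orientations are given as [roll, pitch, yaw] about the fixed x, y, z axes, in that order (R = Rz(yaw) Ry(pitch) Rx(roll)).
In Python, from rig import r gives the robot as it stands.
- The arm moves only by the tool carry_out, never from a script. Its argument "targets" is a list of rows, each an object with "dp": the shift along the tool's x, y, z in mm, a list of three; "yaw": the turn about the tool's z in degrees. A call has 1 to 12 rows; each row is the pose to reach, as a shift and turn from the pose commanded when the call began, along the tool's axes at that moment; what a row does not reach only later rows make up. A row lasts 1/8 s, in which the tool goes at most 62.5 mm and 10.7 degrees, less where a joint would pass 70% of its speed; a pose out of reach is approached as far as the arm can. A call with a gripper value outside its range is refused whole. "fingers" is the opening, from -1 (shut) to 1 (fully open), so that 0 is half open, set as the call begins (left out, the last holds). The fingers move at their own pace and stop on an object; "grip_force" is the grip in N (left out, the last holds). Time passes only in rows, so rows that repeat a pose let the fingers close. It gives the time, the measured TCP pose, the force, the opening and the grip force at its end, in the units of the state.
- r.sense(): the state, without advancing time (a new reading comes with each control period).
- r.grab_frame(name): name is "scene" or "top" or "wrist"; returns the picture (384x512x3 uint8, red, green, blue); there is no depth.
- r.get_calibration(name): a dict with "fx", "fy", "cx", "cy" (pixels), "rvec" (rotation vector, rad) and "tvec" (3), from world to camera coordinates, as OpenCV has them. Camera axes: x right, y down, z forward; pixel columns grow to the right and rows downward; lengths in mm; the calibration is good to about 2 mm. A picture is of the moment at which its call begins: read the wrist's pose just before it. get_calibration takes no time and is no camera call; for the wrist camera it gives the pose at the moment of the call.
- r.sign_off(): hands the job in; it is judged then, once.
The state is a dict: "clock": time; "qpos": joint angles; "qvel": joint speeds; "joint_efforts": joint torques, N m; "eef_pos": TCP position; "tcp_rot": TCP orientation; "contact_force": force on the tool from outside, world axes, zero at the start; "wrist_torque": the same for the moment, N m; "opening": opening from 0.0 (shut) to 1.0 (fully open); "grasp_force": force on a finger pad.
Only numpy, scipy, OpenCV 4.12 (cv2) and the standard library are available. Lean on these libraries where they do the work, as an engineer would, in place of code of your own. Each camera call takes 0.05 s, during which the arm holds its last target. There are 200 camera calls.

TASK

Kit the parts for a power-supply rebuild: pick the tall capacitor, the toroidal transformer, the finned heat sink and the fan out of the clutter and set each one, upright as it stands now and without dropping it, into the tray pocket shaped for it - tall capacitor in the smaller round pocket, transformer in the larger round one with the pin, heat sink in the oblong one, fan in the square one - so that it rests flat on the pocket's floor. The short capacitor and the solder reel are not part of this kit: leave them standing where they are.

Things in the scene. Friction and masses are not known exactly. Their poses are not given: they have to be found in the camera images.
- capacitor_center (a point): the tall capacitor: upright black can, 40 mm diameter and 60 mm high, with a grey top that carries two metal screw terminals (5 mm high, above the 60). Mass about 110 g. It stands loose on the bench, anywhere on the right half, with other things around it, 90 mm or more away centre to centre. This point is its centre, 30 mm above its foot; z up.
- toroid_center (a point): the toroidal transformer: a ring wound with bare copper-coloured wire, lying flat, 56 mm outside diameter, hole 22 mm, 34 mm high. Mass about 250 g. Stands as the tall capacitor does. This point is the centre of the ring, 17 mm above its foot; z up.
- heatsink_center (a point): the heat sink: bare aluminium block with upright fins, 57 mm long (x), 30 mm wide (y), 38 mm high, the fins run along its x; its two long side faces are flat outer fins to grip. Mass about 100 g. Stands as the tall capacitor does, turned anyhow. This point is its centre, 19 mm above its foot; z up.
- fan_center (a point): the cooling fan: square black frame 40 mm by 40 mm, 28 mm high, lying flat with its blades and round hub to be seen from above; x and y along its sides. Mass about 50 g. Stands as the tall capacitor does, turned anyhow. This point is its centre, 14 mm above its foot; z up.
- bin_capacitor: grey printed bin of the black kit tray, fixed, 83.5 mm square, 20 mm high. Origin: centre of its underside (5 mm above the bench); z up. Pocket floor 8 mm above the origin, rim 20 mm above it. Smaller round pocket, 58 mm diameter, for the tall capacitor. The tray is on the left half of the bench; any of its four bins may be in any of the four spots.
- bin_toroid: grey printed bin of the black kit tray, fixed, 83.5 mm square, 20 mm high. Origin: centre of its underside (5 mm above the bench); z up. Pocket floor 8 mm above the origin, rim 20 mm above it. Larger round pocket, 73 mm diameter, with a pin in the middle (6 mm diameter, 8 mm high) that enters the transformer's hole.
- bin_heatsink: grey printed bin of the black kit tray, fixed, 83.5 mm square, 20 mm high. Origin: centre of its underside (5 mm above the bench); z up. Pocket floor 8 mm above the origin, rim 20 mm above it. Oblong pocket, 73 mm along the bin's x, 46 mm along its y, for the heat sink. The bins all turn alike with the tray, two by two: 84 mm between centres along x, 126 mm along y.
- bin_fan: grey printed bin of the black kit tray, fixed, 83.5 mm square, 20 mm high. Origin: centre of its underside (5 mm above the bench); z up. Pocket floor 8 mm above the origin, rim 20 mm above it. Square pocket, 57 by 57 mm along the bin's x and y, for the fan. A strip of open screw bins of the same height fills the tray between the bins along y.
- short_capacitor_center (a point): look-alike, not for the kit: black can with two screw terminals like the tall one, 40 mm diameter but only 36 mm high. Loose on the right half of the bench. This point is its centre, 18 mm above its foot; z up.
- solder_reel_center (a point): look-alike, not for the kit: reel of silvery solder, 58 mm diameter and 40 mm high, standing on one of its two flat white flanges, hole 16 mm. Loose on the right half of the bench. This point is its centre, 20 mm above its foot; z up.

How it is judged (in metres and radians):
At the end, for the whole second after the job is handed in: Each of the four kit parts rests on the floor of its own pocket (centre within 13 mm of the bin's centre, height within 4 mm, tilt under 0.12 rad), released and still; short capacitor and solder reel stand within 30 mm of where they began, tilt under 0.15 rad (horizontal distance between capacitor_center and bin_capacitor below 0.013 m and z of capacitor_center in the frame of bin_capacitor between 0.034 and 0.042 m and angle between each of capacitor_center, toroid_center, heatsink_center, fan_center's own z axis and vertical below 0.12 rad and linear speed of each of capacitor, toroid, heatsink, fan below 0.02 m/s and horizontal distance between toroid_center and bin_toroid below 0.013 m and z of toroid_center in the frame of bin_toroid between 0.021 and 0.029 m and horizontal distance between heatsink_center and bin_heatsink below 0.013 m and z of heatsink_center in the frame of bin_heatsink between 0.023 and 0.031 m and horizontal distance between fan_center and bin_fan below 0.013 m and z of fan_center in the frame of bin_fan between 0.018 and 0.026 m and distance of each of short_capacitor_center, solder_reel_center from where it was at the start of the episode below 0.03 m and angle between each of short_capacitor_center, solder_reel_center's own z axis and vertical below 0.15 rad); the robot touches nothing.
It fails at once if a kit part is dropped or thrown (moves faster than 0.7 m/s, a fall of 25 mm, with no finger on it) ((contact force between capacitor and the fingers below 0.02 N and linear speed of capacitor above 0.7 m/s) or (contact force between toroid and the fingers below 0.02 N and linear speed of toroid above 0.7 m/s) or (contact force between heatsink and the fingers below 0.02 N and linear speed of heatsink above 0.7 m/s) or (contact force between fan and the fingers below 0.02 N and linear speed of fan above 0.7 m/s)).
It fails at once if the short capacitor or the solder reel is moved more than 30 mm or tipped over ((distance of short_capacitor_center from where it was at the start of the episode above 0.03 m or angle between short_capacitor_center's own z axis and vertical above 0.5 rad) or (distance of solder_reel_center from where it was at the start of the episode above 0.03 m or angle between solder_reel_center's own z axis and vertical above 0.5 rad)).
It also fails if it takes over 106 s, if anything falls off the work surface, if the arm or the gripper's body presses on something with over 40 N, if the wrist force passes 120 N, or if a joint passes its speed limit or range.

## Working session

There is one attempt and no reset: what is moved stays moved. The work goes in short steps, Python scripts to look and compute and a tool call to move; the robot and the scene stay as the last step left them, time stands still between calls to the robot, and variables do not carry over. Pictures are saved under pics/ and viewed, at most 14 in all, crops included, and the job is handed in when it is done.

Besides the shell and the picture viewer there is one more tool, called after "Call:" as name(argument=value, ...) on one line, values as JSON. carry_out: Moves the arm, as the interface text tells. Its arguments: {"type":"object","properties":{"targets":{"type":"array","items":{"type":"object","properties":{"dp":{"type":"array","items":{"type":"number"}},"yaw":{"type":"number"}}}},"fingers":{"type":"number"},"grip_force":{"type":"number"}},"required":["targets"]}

```bash
ls; mkdir -p pics; python3 - <<'E'
from rig import r
import cv2
print(r.sense(), r.tip_reach)
for n in ("scene","top"):
    print(n, r.get_calibration(n))
    cv2.imwrite(f"pics/{n}0.png", r.grab_frame(n)[:,:,::-1])
E
```

```text
pics
{'clock': 0.0, 'qpos': array([ 1.17859184e+00,  3.53632653e-01,  1.63415539e+00, -3.84868969e-06,
        1.15519735e+00, -2.43438830e-03]), 'qvel': array([ 0.00050468,  0.00091678, -0.00139572, -0.00026224, -0.00100808,
       -0.00056797]), 'joint_efforts': array([-1.22715701e-03, -6.05254126e+01, -3.42060256e+01, -1.13157630e-04,
        9.48703353e-03, -8.67748156e-06]), 'eef_pos': array([237.32394405, 577.67445797, 238.56225693]), 'tcp_rot': array([-3.14019991e+00,  1.28433417e-07,  2.75182412e+00]), 'contact_force': array([-0.64132314, -0.14902833,  0.39825339]), 'wrist_torque': array([ 0.02959417,  0.04669538, -0.05718058]), 'grasp_force': 0.0, 'opening': 1.002503024908209} 8.0
scene {'fx': 393.6698328329811, 'fy': 393.6698328329811, 'cx': 251.7061017420466, 'cy': 190.17543432574712, 'rvec': array([ 2.19508612,  0.57519526, -0.29585367]), 'tvec': array([-462.22938414, -152.57920702, 1284.35228492])}
top {'fx': 352.7346258805408, 'fy': 352.7346258805408, 'cx': 253.87213553852052, 'cy': 183.31423745698658, 'rvec': array([ 2.14493195, -2.15952092,  0.12336176]), 'tvec': array([-43.38651897, 556.9295922 , 927.53465461])}
```

View pics/top0.png

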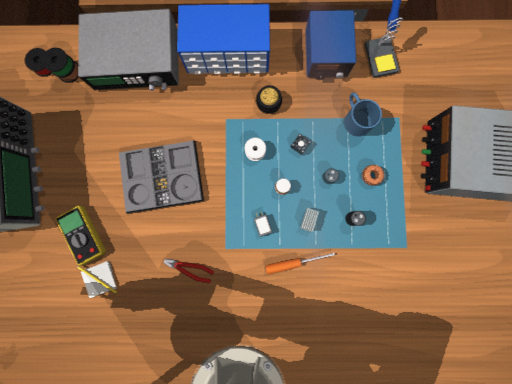

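View pics/scene0.png

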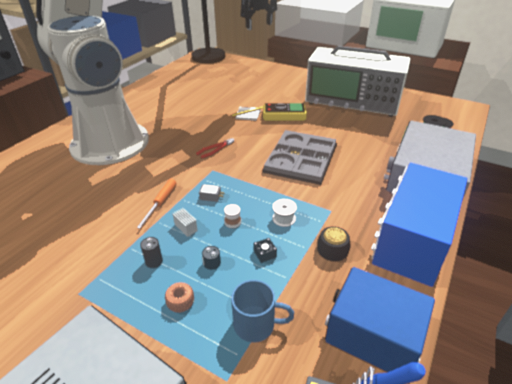

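```bash
cat > h.py <<'E'
import numpy as np, cv2
def cam(c):
    R=cv2.Rodrigues(np.array(c["rvec"]))[0]; K=np.array([[c["fx"],0,c["cx"]],[0,c["fy"],c["cy"]],[0,0,1]])
    return R,np.array(c["tvec"]),K
def ray(c,uv,z):
    "pixels -> world points on plane z"
    R,t,K=cam(c); uv=np.atleast_2d(uv).astype(float); d=(R.T@np.linalg.inv(K)@np.c_[uv,np.ones(len(uv))].T).T
    o=-R.T@t; return o+d*((z-o[2])/d[:,2])[:,None]
def proj(c,P):
    return cv2.projectPoints(np.atleast_2d(P).astype(float),np.array(c["rvec"]),np.array(c["tvec"]),cam(c)[2],None)[0][:,0]
E
python3 - <<'E'
from rig import r
import cv2,numpy as np
from h import *
c=r.get_calibration("top"); R,t,K=cam(c); print(-R.T@t)
im=cv2.imread("pics/top0.png")
a=cv2.resize(im[125:225,110:210],None,fx=4,fy=4,interpolation=cv2.INTER_CUBIC)
b=cv2.resize(im[125:240,235:400],None,fx=3,fy=3,interpolation=cv2.INTER_CUBIC)
o=np.zeros((400,900,3),np.uint8); o[:,:400]=a; o[:345,400:895]=b
cv2.imwrite("pics/crop.png",cv2.resize(o,(800,356)))
for n,uv,z in [("tray",(161,176),25),("reel",(255,148),40),("fan",(302,144),28),("short",(332,176),36),("tor",(374,175),34),("tall",(357,218),60),("hs",(312,219),38)]:
    print(n,ray(c,uv,z).round())
print(r.get_calibration("wrist"))
E
```

```text
[436.9363502  -56.5531085  989.07121483]
tray [[580. 210.  25.]]
reel [[654. -51.  40.]]
fan [[ 667. -182.   28.]]
short [[ 575. -260.   36.]]
tor [[ 577. -375.   34.]]
tall [[ 460. -316.   60.]]
hs [[ 459. -202.   38.]]
{'fx': 292.99543590207253, 'fy': 292.99543590207253, 'cx': 250.1818398155467, 'cy': 194.5714767037054, 'rvec': array([-2.37217455, -1.58988436, -0.26168566]), 'tvec': array([-623.72851584,  -40.87557182,  380.7457442 ])}
```

View pics/crop.png

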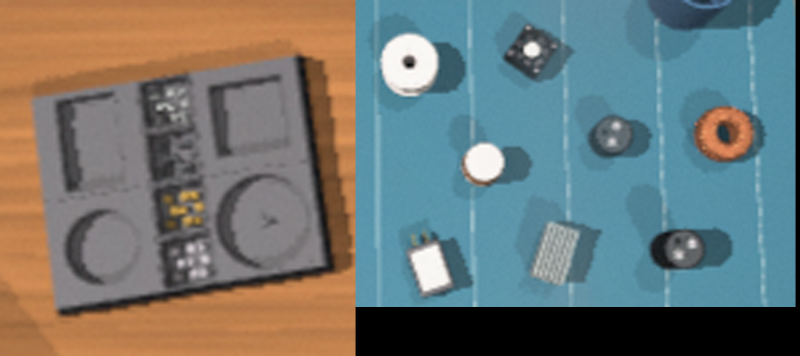

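```bash
cat >> h.py <<'E'
from scipy.spatial.transform import Rotation as Ro
def go(r,P,yaw=None):
    "dp (tool axes, mm) and yaw turn (deg) from measured pose to world P, world yaw deg"
    s=r.sense(); R=Ro.from_euler('xyz',s["tcp_rot"]).as_matrix()
    d=R.T@(np.array(P)-s["eef_pos"]); out=d.round(1).tolist()
    w=np.degrees(s["tcp_rot"][2]); 
    if yaw is None: return out
    dy=(w-yaw+90)%180-90
    return out,round(dy,1),"q6",s["qpos"][5].round(2),"wyaw",round(w,1)
E
python3 - <<'E'
from rig import r
from h import *
c=r.get_calibration("wrist"); R,t,K=cam(c); s=r.sense(); T=Ro.from_euler('xyz',s["tcp_rot"]).as_matrix()
print("cam in tool",T.T@(-R.T@t-s["eef_pos"]), "opt axis tool",T.T@R.T[:,2])
c=r.get_calibration("top")
p=np.array([(33,98),(300,57),(330,268),(58,312)])/3.556+[110,125]
W=ray(c,p,25)[:,:2]; print(W.round(),W.mean(0)); 
for i in range(4): d=W[(i+1)%4]-W[i]; print(np.hypot(*d).round(1),np.degrees(np.arctan2(d[1],d[0])).round(1))
print(go(r,(540,200,260),0))
E
```

```text
cam in tool [  84.09693863   -0.30188311 -133.76837784] opt axis tool [-3.23069416e-01 -6.51898453e-04  9.46375046e-01]
[[647. 329.]
 [678. 119.]
 [512.  93.]
 [479. 303.]] [579.18972679 210.89075195]
212.2 -81.6
168.7 -171.3
211.8 98.8
170.1 8.9
([-423.5, -234.4, -21.1], np.float64(-22.3), 'q6', np.float64(-0.0), 'wyaw', np.float64(157.7))
```

```bash
python3 - <<'E'
from rig import r
from h import *
print(go(r,(530,205,270),8.7))
E
```

```text
([-412.3, -233.6, -31.1], np.float64(-31.0), 'q6', np.float64(-0.0), 'wyaw', np.float64(157.7))
```

Call:
carry_out(targets=[{"dp": [-412,-234,-31],"yaw": -31},{"dp": [-412,-234,-31],"yaw": -31},{"dp": [-412,-234,-31],"yaw": -31},{"dp": [-412,-234,-31],"yaw": -31},{"dp": [-412,-234,-31],"yaw": -31},{"dp": [-412,-234,-31],"yaw": -31},{"dp": [-412,-234,-31],"yaw": -31},{"dp": [-412,-234,-31],"yaw": -31},{"dp": [-412,-234,-31],"yaw": -31},{"dp": [-412,-234,-31],"yaw": -31}], fingers=1, grip_force=30)

```text
clock: 1.35
eef_pos: [529.2, 205.3, 269.9]
tcp_rot: [3.141, -0.001, -2.991]
contact_force: [-0.3, -0.6, 0.5]
opening: 0.996
grasp_force: 0.0
```

```bash
python3 - <<'E'
from rig import r
from h import *
import json
s=r.sense(); c=r.get_calibration("wrist"); im=r.grab_frame("wrist")[:,:,::-1]; cv2.imwrite("pics/w1.png",im)
json.dump({k:(v.tolist() if hasattr(v,'tolist') else v) for k,v in c.items()},open("w1.json","w"))
print(s["eef_pos"],s["tcp_rot"],s["qpos"].round(2))
print(go(r,(540,-210,270),8.7))
E
```

```text
[529.16556522 205.25128604 269.86034607] [ 3.14140792e+00 -1.00701798e-03 -2.99092897e+00] [ 0.37  0.24  1.72  0.    1.18 -1.35]
([51.9, -412.6, -0.1], np.float64(-0.0), 'q6', np.float64(-1.35), 'wyaw', np.float64(-171.3))
```

View pics/w1.png

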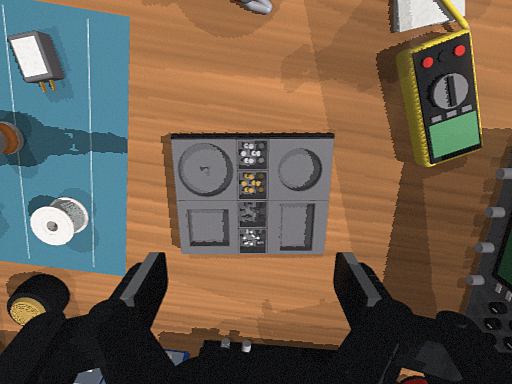

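```bash
python3 - <<'E'
from h import *
import json
c=json.load(open("w1.json"))
W=ray(c,[(172,139),(333,139),(325,251),(183,253)],25)[:,:2]
print(W.round(1)); m=W.mean(0); print(m,[np.hypot(*(W[(i+1)%4]-W[i])).round(1) for i in range(4)],[np.degrees(np.arctan2(*(W[(i+1)%4]-W[i])[::-1])).round(1) for i in range(4)])
print("pin",ray(c,(207,169),21).round(1))
m=(m+[579.2,210.9])/2
im=cv2.imread("pics/w1.png"); a=np.radians(8.7); ex=np.array([np.cos(a),np.sin(a)]); ey=np.array([-ex[1],ex[0]])
for n,i,j,rad in [("hs",42,63,0),("fan",42,-63,0),("cap",-42,63,29),("tor",-42,-63,36.5)]:
    p=m+ex*i+ey*j; print(n,p.round(1))
    u=proj(c,[*p,25])[0]; cv2.drawMarker(im,tuple(u.round().astype(int).tolist()),(0,0,255),0,6)
    if rad: q=np.array([[*(p+rad*np.array([np.cos(t),np.sin(t)])),25] for t in np.linspace(0,6.28,60)])
    else:
        w=(36.5,23) if n=="hs" else (28.5,28.5); q=np.array([[*(p+sx*w[0]*ex+sy*w[1]*ey),25] for sx,sy in [(1,1),(1,-1),(-1,-1),(-1,1)]])
    cv2.polylines(im,[proj(c,q).round().astype(int)],True,(0,255,255),1)
cv2.imwrite("pics/w1o.png",cv2.resize(im[120:270,160:345],None,fx=4,fy=4))
E
```

```text
[[514.  101.5]
 [483.1 305.7]
 [643.1 333. ]
 [677.5 128.2]]
[579.41678483 217.12277258] [np.float64(206.5), np.float64(162.4), np.float64(207.7), np.float64(165.7)] [np.float64(98.6), np.float64(9.7), np.float64(-80.5), np.float64(-170.7)]
pin [[547.6 149.5  21. ]]
hs [611.3 282.6]
fan [630.4 158.1]
cap [528.3 269.9]
tor [547.3 145.4]
```

View pics/w1o.png

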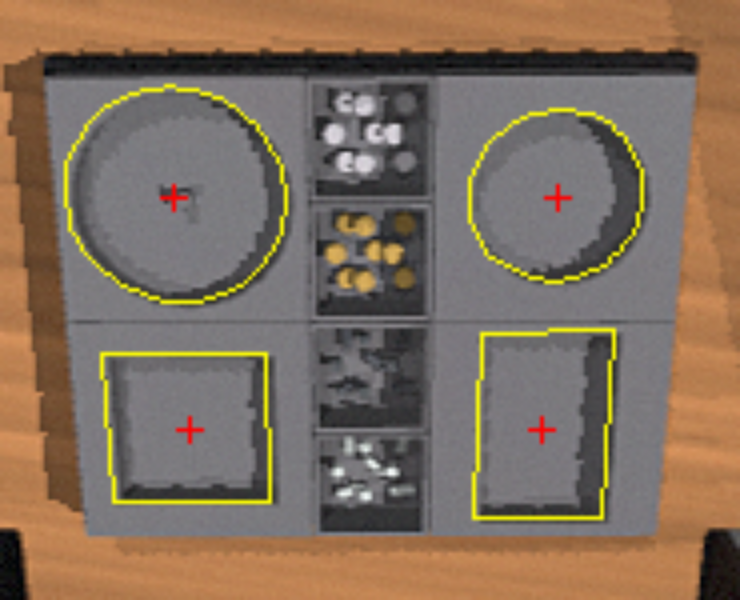

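Call:
carry_out(targets=[{"dp": [52,-413,0],"yaw": 0},{"dp": [52,-413,0],"yaw": 0},{"dp": [52,-413,0],"yaw": 0},{"dp": [52,-413,0],"yaw": 0},{"dp": [52,-413,0],"yaw": 0},{"dp": [52,-413,0],"yaw": 0},{"dp": [52,-413,0],"yaw": 0},{"dp": [52,-413,0],"yaw": 0},{"dp": [52,-413,0],"yaw": 0},{"dp": [52,-413,0],"yaw": 0}])

```text
clock: 2.65
eef_pos: [540.6, -209.3, 270.3]
tcp_rot: [3.141, -0.0, -2.988]
contact_force: [-0.2, -0.2, -0.4]
opening: 1.001
grasp_force: 0.0
```

```bash
python3 - <<'E'
from rig import r
from h import *
import json
s=r.sense(); c=r.get_calibration("wrist"); im=r.grab_frame("wrist")[:,:,::-1]; cv2.imwrite("pics/w2.png",im)
json.dump({k:(v.tolist() if hasattr(v,'tolist') else v) for k,v in c.items()},open("w2.json","w"))
print(s["eef_pos"],s["tcp_rot"],s["qpos"].round(2))
E
```

```text
[ 540.60539902 -209.31639279  270.27302896] [ 3.14119028e+00 -1.42717240e-04 -2.98840800e+00] [-0.37  0.25  1.7   0.    1.19 -2.1 ]
```

View pics/w2.png

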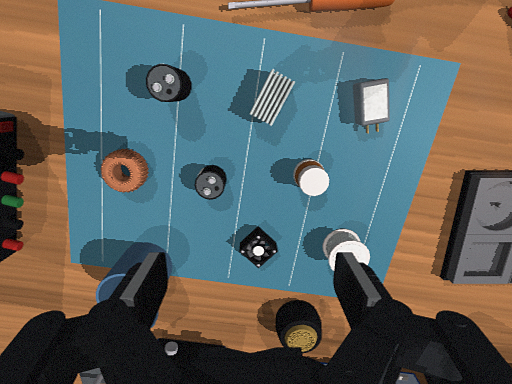

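```bash
python3 - <<'E'
from h import *
im=cv2.imread("pics/w2.png"); f=lambda x,y:cv2.resize(im[y:y+66,x:x+66],(396,300*396//300),interpolation=cv2.INTER_CUBIC)[:,:]
# 6x: tall(136,50) hs(240,64) tor(92,137) fan(225,214)
o=np.vstack([np.hstack([f(136,50),f(240,64)]),np.hstack([f(92,137),f(225,214)])]); cv2.imwrite("pics/z2.png",cv2.resize(o,(594,594)))
E
```

```text
(no output)
```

View pics/z2.png

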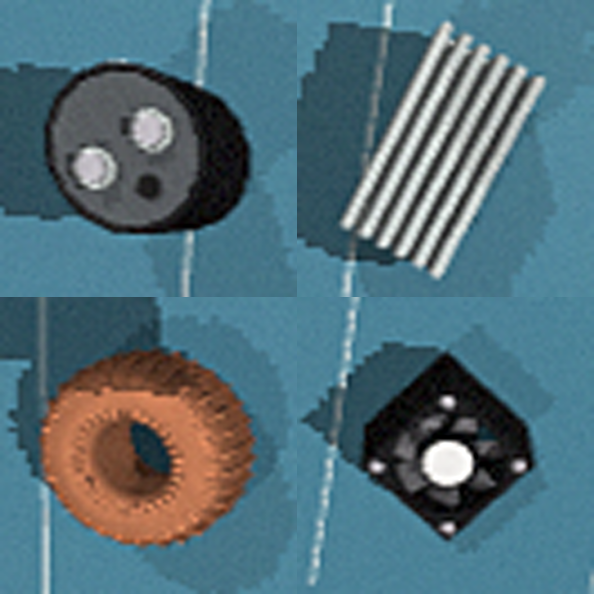

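```bash
python3 - <<'E'
from h import *
import json
c=json.load(open("w2.json"))
def pt(l,o,z): return ray(c,np.atleast_2d(l)/4.5+o,z)[:,:2]
print("cap",pt((125,146),(136,50),60).round(1), "rim L/R/T", np.hypot(*np.diff(pt([(47,146),(203,146)],(136,50),60),axis=0)[0]))
h=pt([(150,22),(246,78),(141,278),(46,225)],(240,64),38); print("hs",h.mean(0).round(1))
q=lambda W:[(np.hypot(*(W[(i+1)%4]-W[i])).round(1),np.degrees(np.arctan2(*(W[(i+1)%4]-W[i])[::-1])).round(1)) for i in range(4)]
print(q(h))
print("tor",pt((130,158),(92,137),34).round(1))
f=pt([(150,105),(222,169),(150,231),(79,170)],(225,214),28); print("fan",f.mean(0).round(1),q(f))
for n,uv,z in [("short",(208,185),36),("reel",(350,256),40)]: print(n,ray(c,uv,z)[:,:2].round(1))
E
```

```text
cap [[ 459.4 -317.7]] rim L/R/T 38.04185286445403
hs [ 457.3 -195.7]
[(np.float64(28.5), np.float64(70.8)), (np.float64(57.0), np.float64(-18.4)), (np.float64(29.3), np.float64(-109.6)), (np.float64(56.8), np.float64(160.8))]
tor [[ 577.3 -373.7]]
fan [ 668.9 -177.4] [(np.float64(32.8), np.float64(54.3)), (np.float64(32.6), np.float64(-36.2)), (np.float64(32.4), np.float64(-125.7)), (np.float64(32.6), np.float64(144.5))]
short [[ 576.8 -259.7]]
reel [[649.4 -49.7]]
```

Call:
carry_out(targets=[{"dp": [48,-47,50]},{"dp": [97,-95,100]},{"dp": [97,-95,130]},{"dp": [97,-95,150]},{"dp": [97,-95,180]},{"dp": [97,-95,205]},{"dp": [97,-95,222]},{"dp": [97,-95,230]},{"dp": [97,-95,230]}])

```text
schema error: expected keys dp, yaw
```

Call:
carry_out(targets=[{"dp": [0,0,0]},{"dp": [0,0,0]},{"dp": [0,0,0]},{"dp": [0,0,0]},{"dp": [0,0,0]},{"dp": [0,0,0]},{"dp": [0,0,0]}], fingers=-1, grip_force=35)

```text
schema error: expected keys dp, yaw
```

```bash
python3 - <<'E'
from rig import r
from h import *
s=r.sense(); print(s["opening"],s["grasp_force"],s["eef_pos"],s["qpos"].round(2))
cv2.imwrite("pics/w3.png",r.grab_frame("wrist")[:,:,::-1])
print(go(r,(528,271,40),8.7),go(r,(528,271,180)))
E
```

```text
1.0019725217848068 0.0 [ 540.65081697 -209.46502953  270.33655385] [-0.37  0.25  1.7   0.    1.19 -2.1 ]
([-60.8, 476.9, 230.4], np.float64(0.1), 'q6', np.float64(-2.1), 'wyaw', np.float64(-171.2)) [-60.8, 477.0, 90.4]
```

View pics/w3.png

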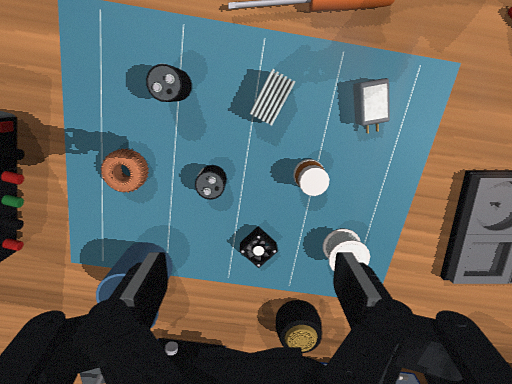

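Both calls were refused for lack of the yaw key, so nothing moved. I'll repeat them with it.

Call:
carry_out(targets=[{"dp": [48,-47,50],"yaw": 0},{"dp": [97,-95,100],"yaw": 0},{"dp": [97,-95,130],"yaw": 0},{"dp": [97,-95,150],"yaw": 0},{"dp": [97,-95,180],"yaw": 0},{"dp": [97,-95,205],"yaw": 0},{"dp": [97,-95,222],"yaw": 0},{"dp": [97,-95,230],"yaw": 0},{"dp": [97,-95,230],"yaw": 0},{"dp": [97,-95,230],"yaw": 0}])

```text
clock: 4.0
eef_pos: [459.5, -319.8, 41.1]
tcp_rot: [-3.141, 0.001, -2.99]
contact_force: [0.5, 0.3, -0.5]
opening: 0.998
grasp_force: 0.0
```

```bash
python3 - <<'E'
from rig import r
from h import *
s=r.sense(); print(s["eef_pos"],s["tcp_rot"])
c=r.get_calibration("wrist"); im=np.ascontiguousarray(r.grab_frame("wrist")[:,:,::-1])
for p in [(459.4,-317.7,60)]: cv2.drawMarker(im,tuple(proj(c,p)[0].astype(int).tolist()),(0,0,255),0,8)
cv2.imwrite("pics/w4.png",im)
E
```

```text
[ 459.47277451 -319.82519536   41.0884874 ] [-3.14069913e+00  9.40877400e-04 -2.99020990e+00]
```

View pics/w4.png

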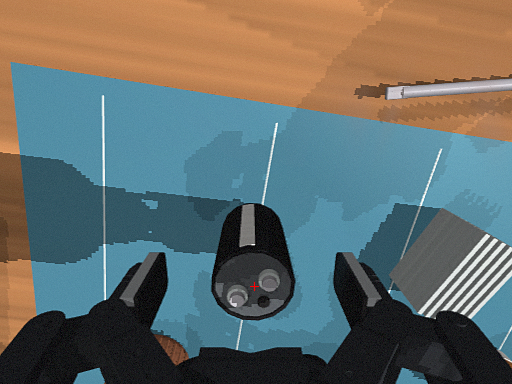

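Call:
carry_out(targets=[{"dp": [0,0,0],"yaw": 0},{"dp": [0,0,0],"yaw": 0},{"dp": [0,0,0],"yaw": 0},{"dp": [0,0,0],"yaw": 0},{"dp": [0,0,0],"yaw": 0},{"dp": [0,0,0],"yaw": 0},{"dp": [0,0,0],"yaw": 0},{"dp": [0,0,0],"yaw": 0}], fingers=-1, grip_force=35)

```text
clock: 5.05
eef_pos: [459.1, -319.7, 40.7]
tcp_rot: [-3.141, 0.0, -2.99]
contact_force: [-1.4, 1.3, 6.5]
opening: 0.459
grasp_force: 34.9
```

```bash
python3 - <<'E'
from rig import r
from h import *
print(go(r,(528,270,190),8.7),go(r,(528,270,60)))
E
```

```text
([-157.0, 572.5, -149.5], np.float64(-0.0), 'q6', np.float64(-2.33), 'wyaw', np.float64(-171.3)) [-157.0, 572.5, -19.5]
```

Call:
carry_out(targets=[{"dp": [0,0,-20],"yaw": 0},{"dp": [0,0,-50],"yaw": 0},{"dp": [0,0,-100],"yaw": 0},{"dp": [-10,40,-145],"yaw": 0},{"dp": [-25,90,-150],"yaw": 0},{"dp": [-39,143,-150],"yaw": 0},{"dp": [-53,196,-150],"yaw": 0},{"dp": [-67,250,-150],"yaw": 0},{"dp": [-81,300,-150],"yaw": 0},{"dp": [-95,350,-150],"yaw": 0},{"dp": [-109,400,-150],"yaw": 0},{"dp": [-120,440,-150],"yaw": 0}])

```text
clock: 6.55
eef_pos: [511.1, 135.5, 190.1]
tcp_rot: [3.142, -0.0, -2.99]
contact_force: [1.0, 0.9, -1.2]
opening: 0.454
grasp_force: 35.6
```

Call:
carry_out(targets=[{"dp": [-12,44,0],"yaw": 0},{"dp": [-24,90,0],"yaw": 0},{"dp": [-34,123,0],"yaw": 0},{"dp": [-37,132,0],"yaw": 0},{"dp": [-37,132,10],"yaw": 0},{"dp": [-37,132,40],"yaw": 0},{"dp": [-37,132,60],"yaw": 0},{"dp": [-37,132,60],"yaw": 0}])

```text
clock: 7.55
eef_pos: [526.5, 267.5, 128.3]
tcp_rot: [-3.14, -0.004, -2.991]
contact_force: [-0.2, 0.4, -0.4]
opening: 0.455
grasp_force: 35.6
```

```bash
python3 - <<'E'
from rig import r
from h import *
s=r.sense(); print(s["opening"],s["grasp_force"],s["eef_pos"])
c=r.get_calibration("wrist"); im=np.ascontiguousarray(r.grab_frame("wrist")[:,:,::-1])
q=np.array([[528.3+29*np.cos(t),269.9+29*np.sin(t),25] for t in np.linspace(0,6.28,60)])
cv2.polylines(im,[proj(c,q).round().astype(int)],True,(0,255,255),1)
cv2.imwrite("pics/w5.png",im)
print(go(r,(528.3,269.9,54),8.7))
E
```

```text
0.4552025223776721 35.58842182159424 [526.45751249 267.48599201 128.25629617]
([-1.3, 1.7, 75.5], np.float64(-0.1), 'q6', np.float64(-1.25), 'wyaw', np.float64(-171.4))
```

View pics/w5.png

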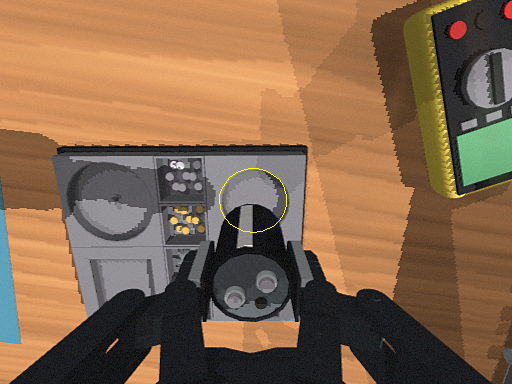

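Call:
carry_out(targets=[{"dp": [-1,2,30],"yaw": 0},{"dp": [-1,2,50],"yaw": 0},{"dp": [-1,2,62],"yaw": 0},{"dp": [-1,2,70],"yaw": 0},{"dp": [-1,2,73],"yaw": 0},{"dp": [-1,2,75],"yaw": 0},{"dp": [-1,2,75],"yaw": 0},{"dp": [-1,2,75],"yaw": 0}])

```text
clock: 8.6
eef_pos: [528.8, 271.8, 55.6]
tcp_rot: [3.141, 0.0, -2.99]
contact_force: [-0.9, 0.5, 0.1]
opening: 0.457
grasp_force: 35.6
```

Call:
carry_out(targets=[{"dp": [0,-2,1],"yaw": 0},{"dp": [0,-2,2],"yaw": 0},{"dp": [0,-2,2],"yaw": 0},{"dp": [0,-2,2],"yaw": 0}])

```text
clock: 9.1
eef_pos: [529.1, 269.6, 53.7]
tcp_rot: [-3.141, 0.0, -2.99]
contact_force: [-1.2, -1.6, 5.3]
opening: 0.456
grasp_force: 36.0
```

Call:
carry_out(targets=[{"dp": [0,0,0],"yaw": 0},{"dp": [0,0,0],"yaw": 0},{"dp": [0,0,0],"yaw": 0},{"dp": [0,0,0],"yaw": 0},{"dp": [0,0,-30],"yaw": 0},{"dp": [0,0,-80],"yaw": 0},{"dp": [0,0,-130],"yaw": 0},{"dp": [0,0,-150],"yaw": 0},{"dp": [0,0,-150],"yaw": 0}], fingers=1)

```text
clock: 10.22
eef_pos: [529.8, 270.2, 205.0]
tcp_rot: [3.14, 0.003, -2.99]
contact_force: [-0.1, 0.4, -1.5]
opening: 1.001
grasp_force: 0.0
```

```bash
python3 - <<'E'
from rig import r
from h import *
s=r.sense(); print(s["opening"],s["eef_pos"],s["qpos"].round(2))
c=r.get_calibration("wrist"); im=np.ascontiguousarray(r.grab_frame("wrist")[:,:,::-1]); cv2.imwrite("pics/w6.png",im)
for p in [(457.3,-195.7,150),(457.3,-195.7,30),(577.3,-373.7,150)]: print(go(r,p,161.1))
E
```

```text
1.0013965315140094 [529.83158561 270.22763383 204.98338637] [ 0.47  0.34  1.74  0.    1.06 -1.25]
([141.1, -449.4, 53.1], np.float64(27.6), 'q6', np.float64(-1.25), 'wyaw', np.float64(-171.3))
([141.2, -449.4, 173.1], np.float64(27.6), 'q6', np.float64(-1.25), 'wyaw', np.float64(-171.3))
([49.2, -643.4, 53.1], np.float64(27.6), 'q6', np.float64(-1.25), 'wyaw', np.float64(-171.3))
```

View pics/w6.png

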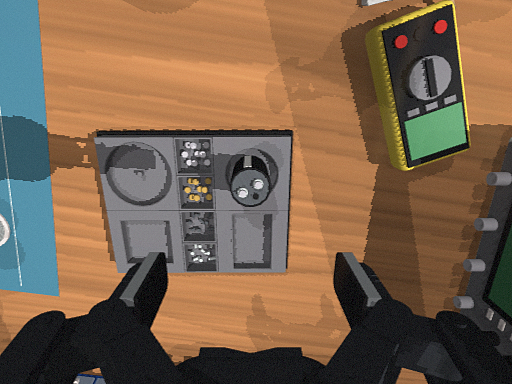

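Call:
carry_out(targets=[{"dp": [15,-45,0],"yaw": 7},{"dp": [32,-100,10],"yaw": 14},{"dp": [50,-158,20],"yaw": 21},{"dp": [67,-215,30],"yaw": 27.6},{"dp": [85,-272,40],"yaw": 27.6},{"dp": [103,-329,45],"yaw": 27.6},{"dp": [120,-385,50],"yaw": 27.6},{"dp": [135,-430,60],"yaw": 27.6},{"dp": [141,-449,90],"yaw": 27.6},{"dp": [141,-449,110],"yaw": 27.6},{"dp": [141,-449,120],"yaw": 27.6},{"dp": [141,-449,120],"yaw": 27.6}])

```text
clock: 11.78
eef_pos: [456.3, -194.8, 82.1]
tcp_rot: [3.141, -0.003, 2.812]
contact_force: [1.0, -0.3, -0.2]
opening: 0.996
grasp_force: 0.0
```

```bash
python3 - <<'E'
from rig import r
from h import *
s=r.sense(); print(s["opening"],s["eef_pos"],s["qpos"].round(2))
c=r.get_calibration("wrist"); im=np.ascontiguousarray(r.grab_frame("wrist")[:,:,::-1])
a=np.radians(161.1); e=np.array([np.cos(a),np.sin(a)]); n=np.array([-e[1],e[0]])
q=np.array([[*(np.array([457.3,-195.7])+i*28.5*e+j*15*n),38] for i,j in [(1,1),(1,-1),(-1,-1),(-1,1)]])
cv2.polylines(im,[proj(c,q).round().astype(int)],True,(0,255,255),1)
cv2.imwrite("pics/w7.png",im); print(go(r,(457.3,-195.7,28),161.1))
E
```

```text
0.9956237555938422 [ 456.31975725 -194.75743657   82.10384291] [-0.41  0.38  2.03 -0.    0.74 -1.65]
([-0.6, -0.6, 54.9], np.float64(-0.0), 'q6', np.float64(-1.65), 'wyaw', np.float64(161.1))
```

View pics/w7.png

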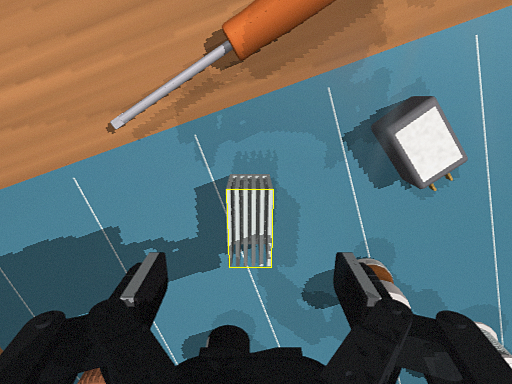

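```bash
python3 - <<'E'
from rig import r
from h import *
import json
c=json.load(open("w2.json"))
for z in (30,50): 
    p=ray(c,(314,181),z)[0]; d=go(r,p); print(p.round(),d)
E
```

```text
[ 552. -122.   30.] [-66.1, 99.9, 52.8]
[ 547. -127.   50.] [-63.0, 93.2, 32.8]
```

Jar is 100 mm along y and 65 along x from the jaws, so it's clear.

Call:
carry_out(targets=[{"dp": [-1,-1,25],"yaw": 0},{"dp": [-1,-1,42],"yaw": 0},{"dp": [-1,-1,52],"yaw": 0},{"dp": [-1,-1,54],"yaw": 0},{"dp": [-1,-1,54],"yaw": 0}])

```text
clock: 12.45
eef_pos: [458.0, -196.7, 29.5]
tcp_rot: [-3.142, 0.0, 2.811]
contact_force: [0.3, -1.0, -0.5]
opening: 1.001
grasp_force: 0.0
```

Call:
carry_out(targets=[{"dp": [0,0,0],"yaw": 0},{"dp": [0,0,0],"yaw": 0},{"dp": [0,0,0],"yaw": 0},{"dp": [0,0,0],"yaw": 0},{"dp": [0,0,0],"yaw": 0},{"dp": [0,0,0],"yaw": 0},{"dp": [0,0,0],"yaw": 0},{"dp": [0,0,0],"yaw": 0},{"dp": [0,0,0],"yaw": 0}], fingers=-1, grip_force=35)

```text
clock: 13.58
eef_pos: [458.0, -196.7, 29.6]
tcp_rot: [-3.142, 0.0, 2.811]
contact_force: [-0.3, 0.9, 5.7]
opening: 0.342
grasp_force: 35.1
```

```bash
python3 - <<'E'
from rig import r
from h import *
s=r.sense(); print(s["eef_pos"])
print(go(r,(611.3,282.6,190),8.7))
E
```

```text
[ 457.99338423 -196.74313088   29.64999345]
([10.5, 503.1, -160.4], np.float64(-27.6), 'q6', np.float64(-1.65), 'wyaw', np.float64(161.1))
```

Call:
carry_out(targets=[{"dp": [0,0,-20],"yaw": 0},{"dp": [0,0,-60],"yaw": 0},{"dp": [1,30,-110],"yaw": -2},{"dp": [2,75,-145],"yaw": -6},{"dp": [3,125,-160],"yaw": -11},{"dp": [4,180,-160],"yaw": -17},{"dp": [5,235,-160],"yaw": -23},{"dp": [6,290,-160],"yaw": -27.6},{"dp": [7,345,-160],"yaw": -27.6},{"dp": [8,400,-160],"yaw": -27.6},{"dp": [9,450,-160],"yaw": -27.6},{"dp": [10,490,-160],"yaw": -27.6}])

```text
clock: 15.08
eef_pos: [607.4, 272.1, 188.8]
tcp_rot: [-3.142, -0.0, -2.989]
contact_force: [0.9, 0.1, -1.1]
opening: 0.341
grasp_force: 35.0
```

Call:
carry_out(targets=[{"dp": [0,13,0],"yaw": 0},{"dp": [0,13,0],"yaw": 0},{"dp": [0,13,0],"yaw": 0},{"dp": [0,13,0],"yaw": 0}])

```text
clock: 15.58
eef_pos: [605.3, 281.7, 189.4]
tcp_rot: [-3.141, -0.0, -2.992]
contact_force: [-0.2, 0.2, -0.6]
opening: 0.339
grasp_force: 35.0
```

```bash
python3 - <<'E'
from rig import r
from h import *
s=r.sense(); print(s["opening"],s["grasp_force"],s["eef_pos"])
print(go(r,(611.3,282.6,43),8.7))
E
```

```text
0.33915622423409236 35.02951383590698 [605.34502286 281.69980177 189.43034848]
([-6.0, 0.0, 146.4], np.float64(-0.1), 'q6', np.float64(-1.29), 'wyaw', np.float64(-171.4))
```

Call:
carry_out(targets=[{"dp": [-6,0,40],"yaw": 0},{"dp": [-6,0,90],"yaw": 0},{"dp": [-6,0,120],"yaw": 0},{"dp": [-6,0,134],"yaw": 0},{"dp": [-6,0,141],"yaw": 0},{"dp": [-6,0,145],"yaw": 0},{"dp": [-6,0,145],"yaw": 0},{"dp": [-6,0,145],"yaw": 0}])

```text
clock: 16.58
eef_pos: [611.8, 284.1, 45.2]
tcp_rot: [3.141, 0.001, -2.99]
contact_force: [-0.0, -0.0, -1.2]
opening: 0.34
grasp_force: 35.0
```

Call:
carry_out(targets=[{"dp": [0,-1,1],"yaw": 0},{"dp": [0,-1,2],"yaw": 0},{"dp": [0,-1,3],"yaw": 0},{"dp": [0,-1,3],"yaw": 0},{"dp": [0,-1,3],"yaw": 0}])

```text
clock: 17.2
eef_pos: [611.6, 282.9, 42.7]
tcp_rot: [3.142, 0.0, -2.99]
contact_force: [-3.1, -2.0, 12.1]
opening: 0.342
grasp_force: 36.5
```

Call:
carry_out(targets=[{"dp": [0,0,0],"yaw": 0},{"dp": [0,0,0],"yaw": 0},{"dp": [0,0,0],"yaw": 0},{"dp": [0,0,0],"yaw": 0},{"dp": [0,0,-30],"yaw": 0},{"dp": [0,0,-80],"yaw": 0},{"dp": [0,0,-130],"yaw": 0},{"dp": [0,0,-150],"yaw": 0},{"dp": [0,0,-150],"yaw": 0}], fingers=1)

```text
clock: 18.32
eef_pos: [612.1, 283.1, 192.5]
tcp_rot: [3.141, 0.002, -2.99]
contact_force: [-0.9, -0.0, -0.4]
opening: 1.003
grasp_force: 0.0
```

```bash
python3 - <<'E'
from rig import r
from h import *
import json
s=r.sense(); print(s["opening"],s["eef_pos"],s["qpos"].round(2))
c=r.get_calibration("wrist"); im=np.ascontiguousarray(r.grab_frame("wrist")[:,:,::-1]); cv2.imwrite("pics/w8.png",im)
json.dump({k:(v.tolist() if hasattr(v,'tolist') else v) for k,v in c.items()},open("w8.json","w"))
for p in [(577.3,-373.7,150),(668.9,-177.4,100)]: print(go(r,p,144.1))
E
```

```text
1.0028226253453614 [612.08898258 283.14777283 192.45041753] [ 0.43  0.47  1.56 -0.    1.11 -1.29]
([132.4, -643.8, 40.8], np.float64(44.6), 'q6', np.float64(-1.29), 'wyaw', np.float64(-171.3))
([12.2, -463.6, 90.7], np.float64(44.6), 'q6', np.float64(-1.29), 'wyaw', np.float64(-171.3))
```

View pics/w8.png

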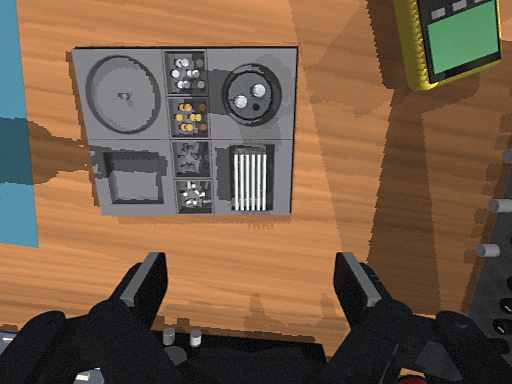

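Call:
carry_out(targets=[{"dp": [1,-40,0],"yaw": 5},{"dp": [3,-95,0],"yaw": 12},{"dp": [4,-150,5],"yaw": 20},{"dp": [5,-205,10],"yaw": 28},{"dp": [6,-260,20],"yaw": 36},{"dp": [8,-315,35],"yaw": 44.6},{"dp": [9,-370,50],"yaw": 44.6},{"dp": [11,-420,65],"yaw": 44.6},{"dp": [12,-455,80],"yaw": 44.6},{"dp": [12,-464,91],"yaw": 44.6},{"dp": [12,-464,91],"yaw": 44.6},{"dp": [12,-464,91],"yaw": 44.6}])

```text
clock: 19.88
eef_pos: [669.4, -176.3, 100.0]
tcp_rot: [-3.142, -0.001, 2.515]
contact_force: [0.0, 0.2, 0.4]
opening: 1.002
grasp_force: 0.0
```

```bash
python3 - <<'E'
from rig import r
from h import *
s=r.sense(); print(s["opening"],s["eef_pos"],s["qpos"].round(2))
c=r.get_calibration("wrist"); im=np.ascontiguousarray(r.grab_frame("wrist")[:,:,::-1])
a=np.radians(144.1); e=np.array([np.cos(a),np.sin(a)]); n=np.array([-e[1],e[0]])
q=np.array([[*(np.array([668.9,-177.4])+i*20*e+j*20*n),28] for i,j in [(1,1),(1,-1),(-1,-1),(-1,1)]])
cv2.polylines(im,[proj(c,q).round().astype(int)],True,(0,255,255),1)
cv2.imwrite("pics/w9.png",im); print(go(r,(668.9,-177.4,24),144.1))
E
```

```text
1.0023801955281573 [ 669.35921782 -176.28020766  100.00219641] [-0.26  0.6   1.58  0.    0.97 -1.2 ]
([-0.0, -1.4, 76.5], np.float64(0.0), 'q6', np.float64(-1.2), 'wyaw', np.float64(144.1))
```

View pics/w9.png

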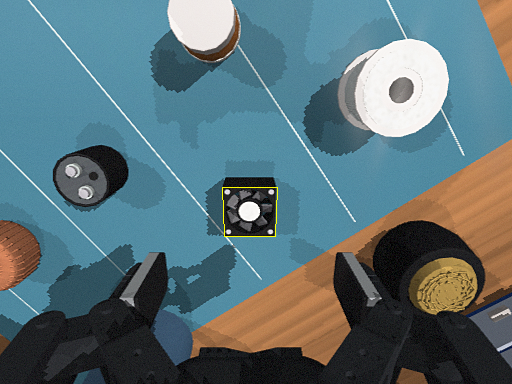

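Call:
carry_out(targets=[{"dp": [0,-1,30],"yaw": 0},{"dp": [0,-1,52],"yaw": 0},{"dp": [0,-1,68],"yaw": 0},{"dp": [0,-1,75],"yaw": 0},{"dp": [0,-1,77],"yaw": 0},{"dp": [0,-1,77],"yaw": 0}])

```text
clock: 20.68
eef_pos: [669.4, -178.6, 23.8]
tcp_rot: [3.141, 0.001, 2.514]
contact_force: [0.1, 0.6, -0.4]
opening: 1.0
grasp_force: 0.0
```

Call:
carry_out(targets=[{"dp": [0,0,0],"yaw": 0},{"dp": [0,0,0],"yaw": 0},{"dp": [0,0,0],"yaw": 0},{"dp": [0,0,0],"yaw": 0},{"dp": [0,0,0],"yaw": 0},{"dp": [0,0,0],"yaw": 0},{"dp": [0,0,0],"yaw": 0},{"dp": [0,0,0],"yaw": 0}], fingers=-1, grip_force=35)

```text
clock: 21.68
eef_pos: [669.3, -178.6, 23.9]
tcp_rot: [3.141, 0.001, 2.514]
contact_force: [-0.5, -0.0, 5.2]
opening: 0.456
grasp_force: 36.2
```

```bash
python3 - <<'E'
from rig import r
from h import *
s=r.sense(); print(s["eef_pos"])
print(go(r,(630.4,158.1,190),8.7))
E
```

```text
[ 669.31873774 -178.61653494   23.86710132]
([229.0, 249.8, -166.3], np.float64(-44.6), 'q6', np.float64(-1.21), 'wyaw', np.float64(144.1))
```

Gripped at 0.456 (39 mm); place at TCP z ≈ 36.9.

Call:
carry_out(targets=[{"dp": [0,0,-20],"yaw": 0},{"dp": [0,0,-60],"yaw": 0},{"dp": [5,6,-110],"yaw": -3},{"dp": [28,30,-145],"yaw": -9},{"dp": [60,65,-160],"yaw": -17},{"dp": [95,104,-166],"yaw": -25},{"dp": [130,142,-166],"yaw": -34},{"dp": [165,180,-166],"yaw": -43},{"dp": [200,218,-166],"yaw": -44.6},{"dp": [222,242,-166],"yaw": -44.6},{"dp": [229,250,-166],"yaw": -44.6},{"dp": [229,250,-166],"yaw": -44.6}])

```text
clock: 23.18
eef_pos: [630.2, 158.4, 189.8]
tcp_rot: [-3.141, 0.0, -2.989]
contact_force: [-0.3, -0.5, -0.4]
opening: 0.46
grasp_force: 35.5
```

```bash
python3 - <<'E'
from rig import r
from h import *
s=r.sense(); print(s["opening"],s["grasp_force"],s["eef_pos"])
print(go(r,(630.4,158.1,37),8.7))
E
```

```text
0.4595749769490261 35.53980231285095 [630.23297239 158.40056626 189.79249747]
([-0.1, -0.3, 152.8], np.float64(0.0), 'q6', np.float64(-1.48), 'wyaw', np.float64(-171.3))
```

Call:
carry_out(targets=[{"dp": [0,0,45],"yaw": 0},{"dp": [0,0,95],"yaw": 0},{"dp": [0,0,125],"yaw": 0},{"dp": [0,0,140],"yaw": 0},{"dp": [0,0,147],"yaw": 0},{"dp": [0,0,150],"yaw": 0},{"dp": [0,0,152],"yaw": 0},{"dp": [0,0,152],"yaw": 0},{"dp": [0,0,152],"yaw": 0}])

```text
clock: 24.3
eef_pos: [630.5, 158.5, 37.8]
tcp_rot: [3.142, 0.001, -2.99]
contact_force: [-0.4, -0.7, -0.9]
opening: 0.455
grasp_force: 35.5
```

Call:
carry_out(targets=[{"dp": [0,0,1],"yaw": 0},{"dp": [0,0,1],"yaw": 0},{"dp": [0,0,1],"yaw": 0}])

```text
clock: 24.68
eef_pos: [630.5, 158.4, 36.8]
tcp_rot: [3.142, 0.001, -2.99]
contact_force: [-1.3, 0.7, 5.0]
opening: 0.454
grasp_force: 36.2
```

Call:
carry_out(targets=[{"dp": [0,0,0],"yaw": 0},{"dp": [0,0,0],"yaw": 0},{"dp": [0,0,0],"yaw": 0},{"dp": [0,0,0],"yaw": 0},{"dp": [0,0,-30],"yaw": 0},{"dp": [0,0,-80],"yaw": 0},{"dp": [0,0,-130],"yaw": 0},{"dp": [0,0,-150],"yaw": 0},{"dp": [0,0,-150],"yaw": 0}], fingers=1)

```text
clock: 25.8
eef_pos: [630.9, 158.5, 187.5]
tcp_rot: [3.141, 0.003, -2.99]
contact_force: [-0.5, 0.2, -0.2]
opening: 1.001
grasp_force: 0.0
```

```bash
python3 - <<'E'
from rig import r
from h import *
import json
s=r.sense(); print(s["opening"],s["eef_pos"],s["qpos"].round(2))
print(go(r,(577.3,-373.7,110),8.7))
# check the fan: bright hub on black within bin
c=r.get_calibration("wrist"); im=r.grab_frame("wrist")[:,:,::-1]
u=proj(c,(630.4,158.1,41))[0]; print(u)
x,y=u.astype(int); g=cv2.cvtColor(np.ascontiguousarray(im),cv2.COLOR_BGR2GRAY)[y-25:y+25,x-25:x+25]
n,l,st,ce=cv2.connectedComponentsWithStats((g>200).astype(np.uint8))
for i in range(1,n):
    if st[i,4]>15: print("hub",ray(c,ce[i]+[x-25,y-25],41).round(1),st[i])
E
```

```text
1.0009936010299774 [630.89851524 158.49683178 187.4574831 ] [ 0.24  0.44  1.62 -0.    1.07 -1.48]
([133.3, -518.1, 77.0], np.float64(-0.0), 'q6', np.float64(-1.48), 'wyaw', np.float64(-171.3))
[249.83389707 182.84337022]
hub [[628.5 158.2  41. ]] [ 19  17  16  15 187]
```

Call:
carry_out(targets=[{"dp": [10,-40,0],"yaw": 0},{"dp": [24,-95,0],"yaw": 0},{"dp": [38,-150,0],"yaw": 0},{"dp": [53,-206,0],"yaw": 0},{"dp": [67,-262,0],"yaw": 0},{"dp": [82,-318,10],"yaw": 0},{"dp": [96,-374,25],"yaw": 0},{"dp": [110,-428,40],"yaw": 0},{"dp": [122,-475,55],"yaw": 0},{"dp": [130,-508,70],"yaw": 0},{"dp": [133,-518,77],"yaw": 0},{"dp": [133,-518,77],"yaw": 0}])

```text
clock: 27.35
eef_pos: [575.6, -373.0, 107.1]
tcp_rot: [3.139, -0.003, -2.991]
contact_force: [0.5, 0.4, -0.1]
opening: 0.998
grasp_force: 0.0
```

```bash
python3 - <<'E'
from rig import r
from h import *
s=r.sense(); print(s["eef_pos"])
print(go(r,(577.3,-373.7,25),8.7))
c=r.get_calibration("wrist"); im=np.ascontiguousarray(r.grab_frame("wrist")[:,:,::-1]); cv2.imwrite("pics/w10.png",im)
h=cv2.cvtColor(im,cv2.COLOR_BGR2HSV); m=cv2.inRange(h,(3,90,90),(16,255,255))
n,l,st,ce=cv2.connectedComponentsWithStats(m); u=proj(c,(577.3,-373.7,17))[0]; print(u)
i=1+np.argmin(np.hypot(*(ce[1:]-u).T)+(st[1:,4]<300)*1e3); print(st[i],ce[i],ray(c,ce[i],17).round(1))
E
```

```text
[ 575.61192391 -373.03529146  107.09929086]
([-1.8, -1.1, 82.1], np.float64(-0.1), 'q6', np.float64(-2.3), 'wyaw', np.float64(-171.4))
[248.8095095  205.67037758]
[ 211  172   72   72 3158] [246.67416086 209.78024066] [[ 581.1 -374.9   17. ]]
```

Call:
carry_out(targets=[{"dp": [-2,-1,30],"yaw": 0},{"dp": [-2,-1,55],"yaw": 0},{"dp": [-2,-1,72],"yaw": 0},{"dp": [-2,-1,80],"yaw": 0},{"dp": [-2,-1,83],"yaw": 0},{"dp": [-2,-1,83],"yaw": 0}])

```text
clock: 28.15
eef_pos: [579.3, -374.6, 26.9]
tcp_rot: [-3.141, 0.001, -2.99]
contact_force: [0.9, -0.2, 0.4]
opening: 0.998
grasp_force: 0.0
```

Call:
carry_out(targets=[{"dp": [0,0,0],"yaw": 0},{"dp": [0,0,0],"yaw": 0},{"dp": [0,0,0],"yaw": 0},{"dp": [0,0,0],"yaw": 0},{"dp": [0,0,0],"yaw": 0},{"dp": [0,0,0],"yaw": 0},{"dp": [0,0,0],"yaw": 0},{"dp": [0,0,0],"yaw": 0}], fingers=-1, grip_force=50)

```text
clock: 29.15
eef_pos: [579.4, -374.9, 27.6]
tcp_rot: [-3.141, 0.001, -2.991]
contact_force: [-2.4, 0.8, 8.2]
opening: 0.63
grasp_force: 51.4
```

```bash
python3 - <<'E'
from rig import r
from h import *
s=r.sense(); print(s["eef_pos"])
print(go(r,(547.3,146.5,190),8.7))
E
```

```text
[ 579.35541466 -374.89024455   27.62646233]
([-46.9, 520.1, -162.8], np.float64(-0.1), 'q6', np.float64(-2.3), 'wyaw', np.float64(-171.4))
```

Call:
carry_out(targets=[{"dp": [0,0,-15],"yaw": 0},{"dp": [0,0,-45],"yaw": 0},{"dp": [0,0,-90],"yaw": 0},{"dp": [-2,25,-130],"yaw": 0},{"dp": [-6,70,-155],"yaw": 0},{"dp": [-11,120,-163],"yaw": 0},{"dp": [-15,170,-163],"yaw": 0},{"dp": [-20,222,-163],"yaw": 0},{"dp": [-25,275,-163],"yaw": 0},{"dp": [-30,328,-163],"yaw": 0},{"dp": [-34,380,-163],"yaw": 0},{"dp": [-39,430,-163],"yaw": 0}])

```text
clock: 30.65
eef_pos: [552.3, 58.2, 190.1]
tcp_rot: [-3.142, 0.001, -2.99]
contact_force: [0.5, -0.4, -1.8]
opening: 0.63
grasp_force: 53.3
```

Call:
carry_out(targets=[{"dp": [-4,45,0],"yaw": 0},{"dp": [-7,75,0],"yaw": 0},{"dp": [-8,88,0],"yaw": 0},{"dp": [-8,90,0],"yaw": 0},{"dp": [-8,90,0],"yaw": 0},{"dp": [-8,90,0],"yaw": 0}])

```text
clock: 31.4
eef_pos: [547.1, 145.7, 189.3]
tcp_rot: [-3.141, -0.0, -2.991]
contact_force: [0.0, -0.5, -1.8]
opening: 0.63
grasp_force: 53.3
```

```bash
python3 - <<'E'
from rig import r
from h import *
s=r.sense(); print(s["opening"],s["grasp_force"],s["eef_pos"])
print(go(r,(547.3,146.5,40.6),8.7))
# part centre seen in the jaws, top/bottom mid at z: TCP-27.6+17
c=r.get_calibration("wrist"); im=np.ascontiguousarray(r.grab_frame("wrist")[:,:,::-1]); cv2.imwrite("pics/w11.png",im)
m=cv2.inRange(cv2.cvtColor(im,cv2.COLOR_BGR2HSV),(3,90,60),(14,255,255)); n,l,st,ce=cv2.connectedComponentsWithStats(m)
for i in range(1,n):
    if st[i,4]>400: print(st[i],ce[i],(ray(c,ce[i],s["eef_pos"][2]-10.6)-s["eef_pos"]).round(1))
E
```

```text
0.6298040885541504 53.31395387649536 [547.11721798 145.68283212 189.33445859]
([-0.3, 0.8, 148.7], np.float64(-0.1), 'q6', np.float64(-1.46), 'wyaw', np.float64(-171.4))
[  148     0   364   384 89207] [335.33839273 155.76223839] [[-61.   33.7 -10.6]]
[  0 123  18  37 477] [  7.32914046 142.21174004] [[ -43.6 -127.1  -10.6]]
[   0  288   92   96 2085] [ 26.11798561 316.6235012 ] [[  63.2 -128.   -10.6]]
[114 347  36  36 828] [135.34299517 366.74637681] [[ 93.8 -61.5 -10.6]]
[351 347  40  37 924] [366.12445887 368.39177489] [[ 72.6  87.5 -10.6]]
```

Call:
carry_out(targets=[{"dp": [0,1,45],"yaw": 0},{"dp": [0,1,90],"yaw": 0},{"dp": [0,1,120],"yaw": 0},{"dp": [0,1,135],"yaw": 0},{"dp": [0,1,143],"yaw": 0},{"dp": [0,1,146],"yaw": 0},{"dp": [0,1,147],"yaw": 0},{"dp": [0,1,147],"yaw": 0},{"dp": [0,1,147],"yaw": 0}])

```text
clock: 32.58
eef_pos: [547.2, 147.8, 42.8]
tcp_rot: [3.142, 0.001, -2.99]
contact_force: [-0.7, -1.0, -2.6]
opening: 0.632
grasp_force: 53.3
```

Call:
carry_out(targets=[{"dp": [0,-1,1],"yaw": 0},{"dp": [0,-1,2],"yaw": 0},{"dp": [0,-1,2.5],"yaw": 0},{"dp": [0,-1,2.5],"yaw": 0},{"dp": [0,-1,2.5],"yaw": 0}])

```text
clock: 33.2
eef_pos: [547.1, 146.6, 40.6]
tcp_rot: [-3.142, 0.0, -2.99]
contact_force: [-3.1, -0.7, 8.2]
opening: 0.632
grasp_force: 54.4
```

Call:
carry_out(targets=[{"dp": [0,0,0],"yaw": 0},{"dp": [0,0,0],"yaw": 0},{"dp": [0,0,0],"yaw": 0},{"dp": [0,0,0],"yaw": 0},{"dp": [0,0,-30],"yaw": 0},{"dp": [0,0,-80],"yaw": 0},{"dp": [0,0,-130],"yaw": 0},{"dp": [5,0,-170],"yaw": 0},{"dp": [40,0,-200],"yaw": 0},{"dp": [40,0,-220],"yaw": 0},{"dp": [40,0,-220],"yaw": 0},{"dp": [40,0,-220],"yaw": 0}], fingers=1)

```text
clock: 34.7
eef_pos: [507.3, 140.6, 258.9]
tcp_rot: [-3.142, -0.001, -2.99]
contact_force: [0.3, 0.6, 0.0]
opening: 1.004
grasp_force: 0.0
```

```bash
python3 - <<'E'
from rig import r
from h import *
s=r.sense(); print(s["eef_pos"],s["opening"])
c=r.get_calibration("wrist"); im=np.ascontiguousarray(r.grab_frame("wrist")[:,:,::-1]); cv2.imwrite("pics/w12.png",im)
h=cv2.cvtColor(im,cv2.COLOR_BGR2HSV)
def blob(m,P,z,mn):
    u=proj(c,P)[0]; w=np.zeros_like(m); cv2.circle(w,tuple(u.astype(int).tolist()),40,255,-1); m=m&w
    n,l,st,ce=cv2.connectedComponentsWithStats(m)
    return [(st[i].tolist(),ray(c,ce[i],z)[0].round(1)) for i in range(1,n) if st[i,4]>mn]
print("tor",blob(cv2.inRange(h,(3,90,60),(16,255,255)),(547.3,146,30),30,300))
g=cv2.inRange(h,(0,0,190),(180,50,255))
print("fan",blob(g,(630.4,158.1,41),41,40))
print("cap terminals",blob(g,(528.3,270,78),78,8))
print("hs",blob(cv2.inRange(h,(0,0,150),(180,60,255)),(611.3,282.6,51),51,15))
# decoys from the top camera
ct=r.get_calibration("top"); a=cv2.imread("pics/top0.png").astype(int); b=r.grab_frame("top")[:,:,::-1].astype(int)
for n,P in [("short",(576.8,-259.7,36)),("reel",(650,-50,40))]:
    x,y=proj(ct,P)[0].astype(int); print(n,np.abs(a-b)[y-14:y+14,x-14:x+14].mean().round(1))
E
```

```text
[507.31239758 140.56238432 258.90656146] 1.003545992837206
tor [([228, 173, 45, 46, 1449], array([547.5, 146.8,  30. ]))]
fan [([244, 250, 12, 10, 90], array([627.8, 158.1,  41. ]))]
cap terminals [([363, 202, 5, 7, 23], array([523.4, 276.5,  78. ])), ([348, 211, 7, 5, 24], array([534.9, 263.2,  78. ])), ([343, 240, 2, 6, 9], array([574. , 264.3,  78. ])), ([347, 240, 2, 7, 9], array([573.9, 269.4,  78. ])), ([351, 241, 3, 7, 10], array([574. , 274.5,  78. ])), ([355, 241, 3, 7, 11], array([572.6, 279.4,  78. ]))]
hs [([331, 240, 6, 38, 85], array([611.4, 268.7,  51. ])), ([338, 240, 3, 12, 27], array([591.5, 271.1,  51. ])), ([342, 240, 4, 12, 26], array([590.8, 276.6,  51. ])), ([346, 240, 4, 12, 29], array([589.9, 282. ,  51. ])), ([350, 240, 4, 12, 29], array([588.9, 287.3,  51. ])), ([354, 240, 4, 17, 39], array([591.5, 293.4,  51. ]))]
short 14.3
reel 1.3
```

```bash
python3 - <<'E'
from rig import r
from h import *
c=r.get_calibration("top"); x,y=proj(c,(576.8,-259.7,36))[0].astype(int)
for im in (cv2.imread("pics/top0.png"),np.ascontiguousarray(r.grab_frame("top")[:,:,::-1])):
    h=cv2.cvtColor(im,cv2.COLOR_BGR2HSV)[y-16:y+16,x-16:x+16]; m=(h[...,1]<75).astype(np.uint8)
    n,l,st,ce=cv2.connectedComponentsWithStats(m); i=1+st[1:,4].argmax(); print(ce[i]+[x-16,y-16],st[i],h[...,2].mean())
E
```

```text
[331.40522876 174.97385621] [ 10  10  14  13 153] 146.4169921875
[331.47857143 174.77857143] [ 10  10  14  13 140] 128.125
```

The short capacitor hasn't moved; the picture difference was a shadow. Handing in.

```bash
python3 -c "
from rig import r
print(r.sign_off())"
```

```text
the job is handed in; nothing more can be done
None
```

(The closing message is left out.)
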